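Get the tube block out from behind the reagent bottles

TASK

The tube block at the back of the blue tray is needed in the steel cradle, but three bottles stand in front of it. First set all three bottles upright on the black mat, leaving the block where it is; then, with the bottles still on the mat, lay the block flat in the cradle with its length along the cradle's; finally stand each bottle back in the tray in its own place, where it stood before. Set things down rather than dropping or tipping them, and do not push the beaker, tube rack or timer about.

Things in the scene. Friction and masses are not known exactly. Their poses are not given: they have to be found in the camera images.
- square_bottle: White plastic bottle with a square body 56 x 56 mm, 84 mm tall, sloping shoulder (about 48 mm across at its foot) to 92 mm, total height 120 mm, about 0.22 kg. Grey round screw cap on its axis, 30 mm across, the top 28 mm: grip it there, fingertips above the shoulder. Stands in the tray's front row, about square to the tray. Origin: centre of the underside; z up.
- round_bottle: White plastic bottle with a round body 56 mm across, 72 mm tall, sloping shoulder to 80 mm, total height 108 mm, about 0.18 kg. Grey round screw cap on its axis, 30 mm across, the top 28 mm: grip it there, fingertips above the shoulder. Stands in the tray's front row, about square to the tray. Origin: centre of the underside; z up.
- slab_bottle: White plastic bottle, the lowest and narrowest, with an oblong body 56 mm (its x) x 40 mm (its y), 58 mm tall, sloping shoulder to 66 mm, total height 94 mm, about 0.15 kg. Grey round screw cap on its axis, 30 mm across, the top 28 mm: grip it there, fingertips above the shoulder. Stands in the tray's front row, about square to the tray. Origin: centre of the underside; z up.
- block: Aluminium tube block with five empty round holes in a row in its top: 40 mm (its x) x 110 mm (its y, along the row) x 45 mm tall, about 0.35 kg, loose. In the tray's back row, length along the tray's y, about 5 mm behind the bottles, over 40 mm clear behind it. Gripped across its 40 mm width. Origin: centre of the underside; z up.
- tray: Blue open tray, fixed: 180 mm (its x, away from the robot) x 230 mm (its y, to the left) outside, walls 5 mm thick, 15 mm high over the bench, inner floor 5 mm above the bench. Bottle centres are about 34 mm to the robot's side of its middle and 68 mm apart along y, in any order. Origin: centre of the underside.
- mat: Side area: black rubber mat lying flat, fixed, 280 mm (its x) x 140 mm (its y), 3 mm thick, to the left or to the right of the tray. Origin: centre of the underside.
- cradle: Steel cradle, fixed, on the other side of the tray from the mat: a shallow open box 144 mm (its x) x 74 mm (its y) outside, 134 x 64 mm inside, walls 10 mm high over the bench, inner floor 5 mm above the bench. The block goes flat in it, its 110 mm length along the cradle's x, either way round. Origin: centre of the underside.
- beaker: Bystander: clear glass beaker, 66 mm across and 80 mm tall, loose, beyond the tray. Origin: centre of the underside.
- tube_rack: Bystander: white tube rack 50 x 100 mm with five capped tubes, 84 mm tall, loose, beyond the tray. Origin: centre of the underside.
- timer: Bystander: flat white bench timer 60 x 75 x 20 mm, loose, on the robot's side of the tray. Origin: centre of the underside.
There are look-alikes about, which are no part of the job. Leave any orange look-alike of the square_bottle alone. Leave any yellow look-alike of the round_bottle alone.

How it is judged:
By the outcome, as a careful person would: the job done as asked, in the order asked, and still so for the second after the job is handed in, with the robot touching nothing.
It also fails if it takes over 138 s, if anything falls off the work surface, if the arm or the gripper's body presses on something with over 40 N, if the wrist force passes 120 N, or if a joint passes its speed limit or range.

ROBOT

A 7-joint arm with a two-finger parallel gripper is mounted at the origin on the work surface. World frame = base frame: x ahead of the robot, y to its left, z up, the work surface at z = 0. Lengths are in mm, angles in rad, forces in N, time in s.
With the tool pointing down it reaches from about 350 to 775 mm from the base axis. Payload 3.1 kg.
Tool frame: the origin (TCP) lies between the finger pads; the fingertips stand 11 mm ahead of it and the grasp point (between the pads) lies 8 mm behind it; z points along the fingers, y is the line along which they close (so a half turn about z gives the same grasp; the last joint's range is limited). The gripper opens to 85 mm and grips with 20 to 120 N. Pads are 22 mm wide; open, the fingers measure 114 mm over their backs; the gripper's body (76 mm by 85 mm) begins 54 mm behind the grasp point. The pads swing forward as they close: fully open they stand 13 mm farther back than shut.
Start: joints at [-1.278, 0.311, 0.014, 1.512, -0.004, 1.319, -0.027], TCP at [180.693, 519.488, 217.204] pointing down, gripper open.
Joint ranges: [-2.7, 2.7], [-0.3, 1.91], [-1.27, 1.3], [0.12, 2.57], [-1.44, 4.58], [0.2, 2.03], [-3.05, 3.05]. Speed limits (rad/s): [2.79, 2.79, 3.14, 3.14, 3.14, 3.14, 3.14].

INTERFACE

Orientations are given as a unit quaternion [w, x, y, z].
In Python, from bench import bot, capture, get_calibration gives the robot as it stands. The module is installed in compiled form; this text tells all that it offers.
- The arm moves only by the shell command python3 -m creep 'ROWS' [FORCE]. ROWS is a JSON list of rows, 1 to 20 of them, each of 7 numbers: a rotation vector rx, ry, rz in rad, then dx, dy, dz in mm, then the finger opening in mm; each row is the pose to reach, as a shift and turn from the pose commanded when the command began, along the tool's axes at that moment; what a row does not reach only later rows make up. A row lasts 1/8 s, in which the tool goes at most 62.5 mm and 0.188 rad, less where a joint would pass 70% of its speed; a pose out of reach is approached as far as the arm can. The fingers move at their own pace and stop on an object; FORCE is the grip in N (left out, the last holds). Time passes only in rows, so rows that do not move let the fingers close. It prints the time, the measured TCP pose, the force, the opening and the grip force at its end.
- bot.get_state(): the state, without advancing time (a new reading comes with each control period).
- capture(name): name is "scene" or "top" or "wrist"; returns the picture (480x640x3 uint8, red, green, blue); there is no depth.
- get_calibration(name): a dict with "fov_y" (degrees; the focal length in pixels is half the picture's height over the tangent of half this angle, whatever the lens; pixels are square), "cx", "cy" (the principal point, pixels), "view" (4x4, takes a point from world to camera coordinates). Camera axes: x right, y down, z forward; pixel columns grow to the right and rows downward; lengths in mm; the calibration is good to about 2 mm. A picture is of the moment at which its call begins: read the wrist's pose just before it. get_calibration takes no time and is no camera call; for the wrist camera it gives the pose at the moment of the call.
- bot.sign_off(): hands the job in; it is judged then, once.
The state is a dict: "time_s": time; "q": joint angles; "joint_vel": joint speeds; "joint_torque": joint torques, N m; "tcp_pos": TCP position; "eef_rot": TCP orientation; "ft_force": force on the tool from outside, world axes, zero at the start; "ft_torque": the same for the moment, N m; "grip_width": finger opening in mm; "grasp_force": force on a finger pad.
Only numpy, scipy, OpenCV 4.12 (cv2) and the standard library are available. Lean on these libraries where they do the work, as an engineer would, in place of code of your own. Each camera call takes 0.05 s, during which the arm holds its last target. There are 200 camera calls.

## Working session

There is one attempt and no reset: what is moved stays moved. The work goes in short steps, Python scripts to look and compute and a shell command to move; the robot and the scene stay as the last step left them, time stands still between calls to the robot, and variables do not carry over. Pictures are saved under pics/ and viewed, at most 14 in all, crops included, and the job is handed in when it is done.

```bash
mkdir -p pics
python3 - <<'E'
from bench import bot,capture,get_calibration
import cv2,numpy as np
for n in ["scene","top"]:
    cv2.imwrite(f"pics/{n}0.png",capture(n)[:,:,::-1])
    c=get_calibration(n);print(n,c["fov_y"],c["cx"],c["cy"],np.round(c["view"],3).tolist())
    print([k for k in c])
s=bot.get_state();print(s["time_s"],s["tcp_pos"],s["eef_rot"],s["grip_width"])
E
```

```text
scene 46.83837845103029 329.1540099594523 242.28499225279202 [[-0.873, 0.487, 0.001, 507.486], [0.426, 0.764, -0.484, -245.072], [-0.236, -0.422, -0.875, 1135.14], [0.0, 0.0, 0.0, 1.0]]
['fov_y', 'cx', 'cy', 'view']
top 46.32314794340491 314.46161031985525 229.5981194015932 [[-0.003, -1.0, -0.02, 8.059], [-0.99, 0.006, -0.141, 559.074], [0.141, 0.019, -0.99, 1096.825], [0.0, 0.0, 0.0, 1.0]]
['fov_y', 'cx', 'cy', 'view']
0.1 [180.49231395 518.81407479 216.23380083] [-1.24505682e-04  1.66594103e-01  9.86024986e-01 -1.05670434e-03] 85.42568213134122
```

View pics/top0.png

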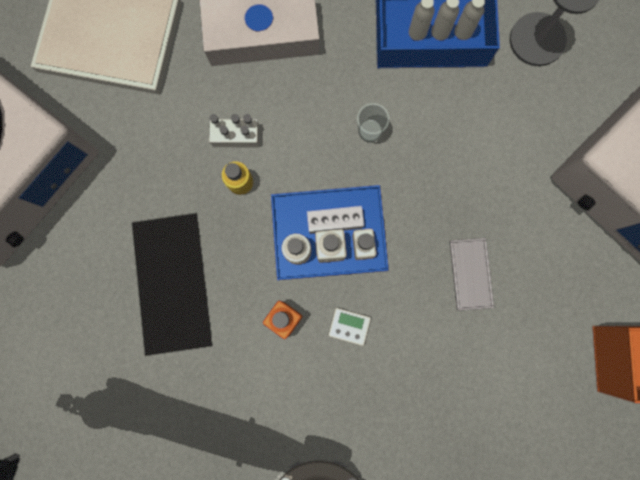

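View pics/scene0.png

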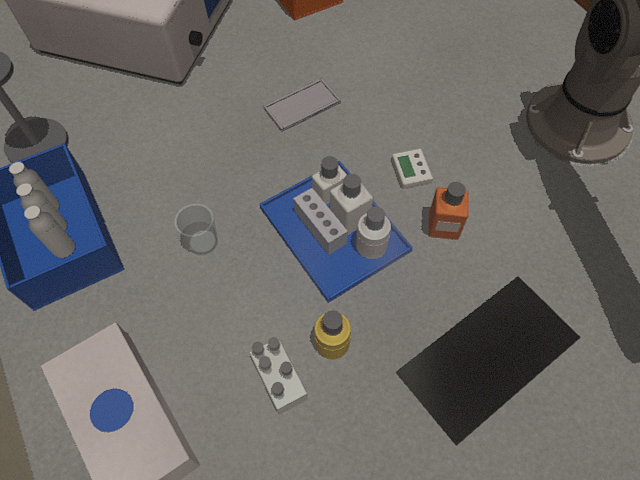

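The top picture shows the mat at left (about (172,284)) and the tray (about (330,233)) with round, square and slab bottles at (295,246), (331,243) and (365,242). The block is at (335,217) and the cradle at (472,273). The orange and yellow look-alikes are at (282,320) and (235,176).

```bash
cat > h.py <<'E'
import numpy as np,cv2
from bench import bot,capture,get_calibration
def ray(n,uv,z,c=None):
    c=c or get_calibration(n);V=np.array(c["view"]);f=240/np.tan(np.radians(c["fov_y"]/2))
    R=V[:3,:3];o=-R.T@V[:3,3];uv=np.atleast_2d(uv).astype(float)
    d=np.c_[(uv[:,0]-c["cx"])/f,(uv[:,1]-c["cy"])/f,np.ones(len(uv))]@R
    return (o+d*((z-o[2])/d[:,2])[:,None])[:,:2]
def proj(n,P,c=None):
    c=c or get_calibration(n);V=np.array(c["view"]);f=240/np.tan(np.radians(c["fov_y"]/2))
    p=np.atleast_2d(P)@V[:3,:3].T+V[:3,3];return np.c_[f*p[:,0]/p[:,2]+c["cx"],f*p[:,1]/p[:,2]+c["cy"]]
def blob(m,box):
    x0,y0,x1,y1=box;k=np.zeros(m.shape,np.uint8);k[y0:y1,x0:x1]=m[y0:y1,x0:x1]
    n,l,s,c=cv2.connectedComponentsWithStats(k);i=1+s[1:,4].argmax()
    return (l==i).astype(np.uint8),c[i],s[i,4]
def rect(n,m,z):
    cs,_=cv2.findContours(m,cv2.RETR_EXTERNAL,cv2.CHAIN_APPROX_NONE);c=max(cs,key=cv2.contourArea)
    return cv2.minAreaRect(ray(n,c[:,0,:],z).astype(np.float32))
E
python3 - <<'E'
from h import *
I=capture("top").astype(int);r,g,b=I[...,0],I[...,1],I[...,2]
hsv=cv2.cvtColor(I.astype(np.uint8),cv2.COLOR_RGB2HSV)
m,c,a=blob(((b>r+40)&(b>90)).astype(np.uint8),(262,180,396,285));print("tray",rect("top",cv2.morphologyEx(m,cv2.MORPH_CLOSE,np.ones((5,5))),15),rect("top",m,0))
m,c,a=blob((I.max(2)<35).astype(np.uint8),(125,205,220,362));print("mat",rect("top",m,3))
s=I[285,160:260].tolist() ;print("gray bg",I[300,430],"cradle",I[270,472],"cap",I[243,331],"white",I[255,331])
m,c,a=blob(((r-b)>4).astype(np.uint8),(440,230,505,318));print("cradle",a,rect("top",m,10))
for n,bx,z in [("round",(283,233,307,260),113),("square",(319,231,344,256),125),("slab",(354,231,378,255),99),("orange",(268,306,300,334),120),("yellow",(224,163,246,182),108)]:
    m,c,a=blob((I.max(2)<115).astype(np.uint8)*(abs(r-b)<25),bx);print(n,a,c,ray("top",c,z),rect("top",m,z))
big=cv2.resize(I[180:300,255:395].astype(np.uint8),None,fx=5.5,fy=5,interpolation=cv2.INTER_CUBIC);cv2.imwrite("pics/crop1.png",big[:,:,::-1])
E
```

```text
tray ((558.0767822265625, -23.13446807861328), (180.36611938476562, 229.59585571289062), 4.6166534423828125) ((560.154541015625, -23.22246551513672), (182.719482421875, 232.5915985107422), 4.616631984710693)
mat ((488.15509033203125, 319.7968444824219), (30.079389572143555, 8.715116500854492), 83.46118927001953)
gray bg [126 126 116] cradle [155 148 147] cap [110 108 107] white [195 193 178]
cradle 5719 ((471.598876953125, -316.4916076660156), (131.5424346923828, 181.7870635986328), 88.02320098876953)
round 135 [297.57777778 246.42222222] [[516.7826054   36.06975225]] ((515.7395629882812, 37.17274475097656), (26.454710006713867, 26.610933303833008), 89.97296142578125)
square 188 [331.7606383  243.03191489] [[521.45515108 -28.31201094]] ((521.5355834960938, -28.75445556640625), (29.822132110595703, 26.283105850219727), 89.68499755859375)
slab 211 [366.31279621 241.96682464] [[526.20930239 -94.57315287]] ((526.1693115234375, -94.8697280883789), (32.36530685424805, 26.92034339904785), 89.69985961914062)
orange 50 [296.42 329.12] [[363.29286537  37.67322714]] ((363.9307556152344, 36.173770904541016), (9.148961067199707, 23.630935668945312), 54.06233596801758)
yellow 187 [233.06951872 171.31016043] [[664.35653507 161.54576707]] ((664.0122680664062, 161.69003295898438), (27.5555362701416, 29.79325294494629), 89.55364990234375)
```

View pics/crop1.png

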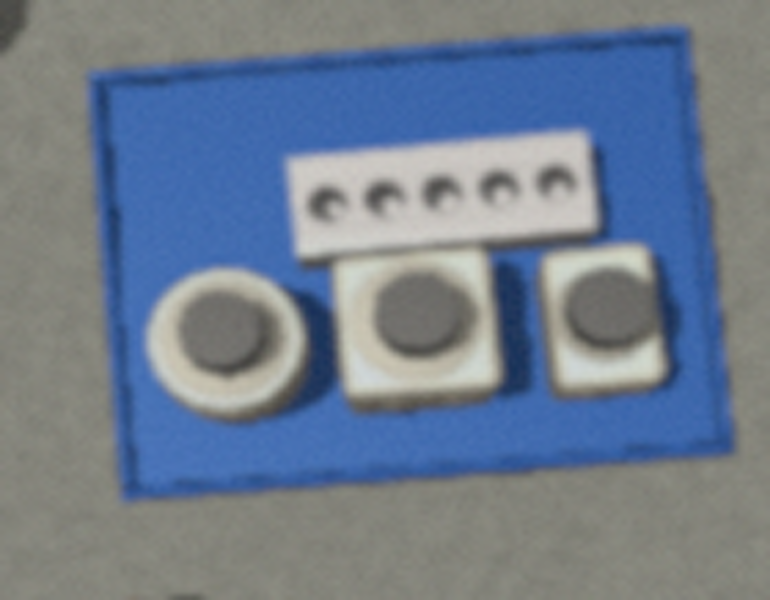

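The crop shows the cap tops at about (223,330), (423,312) and (608,308), and the block's holes in a row with its top from (288,157) to (600,232). The tray size and bottle pitch agree with what was given.

Run:
```python
from h import *
P=lambda *a:np.array(a,float)
print("mat",cv2.minAreaRect(ray("top",P((133,222),(197,214),(212,346),(145,355)),3).astype(np.float32)))
print("cradle",cv2.minAreaRect(ray("top",P((450,240),(486,238),(494,307),(459,310)),10).astype(np.float32)))
cr=lambda *a:P(*a)/[5.5,5]+[255-.4,180-.4]
for n,p,z in [("round",(223,331),113),("square",(423,312),125),("slab",(608,308),99)]:print(n,ray("top",cr(p),z))
print("block",cv2.minAreaRect(ray("top",cr((287,157),(585,129),(600,235),(300,262)),50).astype(np.float32)))
print("yellow",ray("top",P((235,172)),108),"orange",ray("top",P((281,319)),120),"timer",ray("top",P((350,326)),20),"beaker",ray("top",P((372,112)),80))
```

```text
mat ((454.30633544921875, 302.5347595214844), (277.4858703613281, 137.8943328857422), 7.544576168060303)
cradle ((471.44189453125, -316.38616943359375), (143.618896484375, 74.10670471191406), 4.681781768798828)
round [[517.98827417  40.66538041]]
square [[523.39516636 -27.85745952]]
slab [[527.69612713 -92.37109498]]
block ((579.3717041015625, -36.353424072265625), (43.50310134887695, 110.40813446044922), 5.609432697296143)
yellow [[662.95629163 157.77148166]] orange [[381.72318738  66.12091586]] timer [[365.80635376 -64.90350124]] beaker [[ 791.31475011 -111.60907235]]
```

```bash
python3 -m creep '[[0,0,0.2,-50,-40,-60,85],[0,0,0.4,-100,-80,-64,85],[0,0,0.6,-150,-120,-64,85],[0,0,0.7,-200,-160,-64,85],[0,0,0.8,-250,-200,-64,85],[0,0,0.9,-300,-240,-64,85],[0,0,1.0,-350,-280,-64,85],[0,0,1.1,-400,-320,-64,85],[0,0,1.156,-450,-360,-64,85],[0,0,1.156,-480,-385,-64,85],[0,0,1.156,-502.6,-402.7,-64,85],[0,0,1.156,-502.6,-402.7,-64,85],[0,0,1.156,-502.6,-402.7,-64,85],[0,0,1.156,-502.6,-402.7,-64,85]]' 40
cat >> h.py <<'E'
def axes():
    s=bot.get_state();w,x,y,z=s["eef_rot"]
    from scipy.spatial.transform import Rotation as Q
    return np.array(s["tcp_pos"]),Q.from_quat([x,y,z,w]).as_matrix(),s
def to(x,y,z=None,yaw=None):
    p,R,s=axes();a=np.arctan2(R[1,1],R[0,1])
    t=np.array([x,y,p[2] if z is None else z])
    print("t",round(s["time_s"],2),"pos",p.round(1),"yaw",round(a,4),"tilt",R[2].round(4),"-> rows",(R.T@(t-p)).round(1),"rz",None if yaw is None else round(a-yaw,3))
E
python3 - <<'E'
from h import *
to(518,40.7,yaw=.08)
c=get_calibration("wrist");I=capture("wrist");cv2.imwrite("pics/w1.png",I[:,:,::-1])
import pickle;pickle.dump((c,I),open("w1.pkl","wb"))
E
```

```text
time_s: 1.9
tcp_pos: [522.7, -24.0, 281.1]
eef_rot: [-0.001, 0.677, 0.736, 0.0]
ft_force: [-1.4, 0.9, 0.6]
grip_width: 85.0
grasp_force: 0.0
t 1.9 pos [522.7 -24.  281.1] yaw 0.0833 tilt [ 1.3e-03 -4.0e-04 -1.0e+00] -> rows [64.8  0.7  0.1] rz 0.003
```

View pics/w1.png

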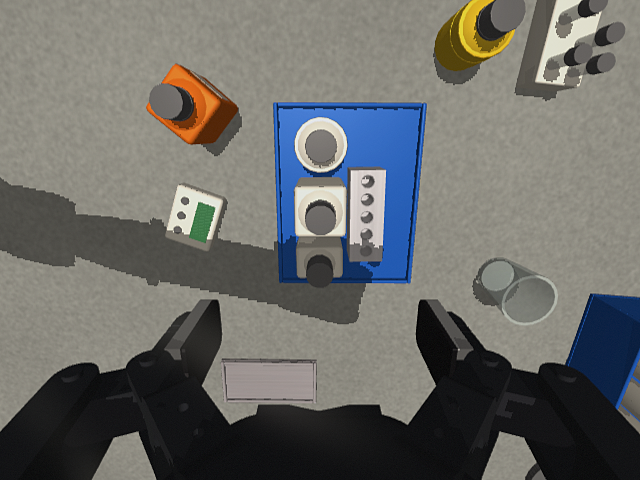

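Wrist view: cap tops are at about (320,149), (320,218) and (319,271). The tray's rim corners are at (275,103), (426,104), (411,283) and (280,283), and the cradle is at (269,381).

Run:
```python
from h import *
import pickle;c,I=pickle.load(open("w1.pkl","rb"));I=I.astype(int)
hs=cv2.cvtColor(I.astype(np.uint8),cv2.COLOR_RGB2HSV)
for n,bx,z in [("round",(298,125,344,172),113),("square",(300,196,342,238),125),("slab",(302,250,338,292),99)]:
    m,ce,a=blob(((I.max(2)<(60 if n=="slab" else 120))&(I.max(2)-I.min(2)<30)).astype(np.uint8),bx)
    cs,_=cv2.findContours(m,0,1);k=max(cs,key=cv2.contourArea);(u,r)=cv2.minEnclosingCircle(k)
    print(n,np.round(u,1),round(r,1),a,ray("wrist",u,z,c).round(1),ray("wrist",ce,z,c).round(1))
print("tray",cv2.minAreaRect(ray("wrist",[(274.5,103),(426,103.5),(411,283),(280.5,283)],15,c).astype(np.float32)))
print("block",cv2.minAreaRect(ray("wrist",[(348,170),(386,170),(383,246),(349,246)],50,c).astype(np.float32)),ray("wrist",[(366,169.5)],50,c))
print("cradle",cv2.minAreaRect(ray("wrist",[(222,360),(316,360),(316,402),(225,402)],10,c).astype(np.float32)))
```

```text
round [319.7 148.7] 18.3 395 [[518.2  38.6]] [[521.   33.1]]
square [320.  217.1] 17.3 869 [[523.8 -23.6]] [[523.9 -23.7]]
slab [319.5 271. ] 16.4 713 [[529.  -89.3]] [[528.7 -89.3]]
tray ((559.9780883789062, -24.655975341796875), (178.1400146484375, 228.64500427246094), 4.655205726623535)
block ((578.5186157226562, -27.31134796142578), (42.958580017089844, 91.25020599365234), 5.872288703918457) [[572.696885    18.13249469]]
cradle ((471.613525390625, -312.91741943359375), (142.01185607910156, 76.90155029296875), 4.843564510345459)
```

```bash
python3 -m creep '[[0,0,0,32,0.4,40,56],[0,0,0,60,0.8,80,56],[0,0,0,64.1,0.8,120,56],[0,0,0,64.1,0.8,150,56],[0,0,0,64.1,0.8,172,56],[0,0,0,64.1,0.8,183,56],[0,0,0,64.1,0.8,183,56],[0,0,0,64.1,0.8,183,56]]' 40
python3 - <<'E'
from h import *
to(518.2,40,98,.08)
cv2.imwrite("pics/w2.png",capture("wrist")[:,:,::-1])
E
```

```text
time_s: 2.95
tcp_pos: [519.7, 38.2, 99.3]
eef_rot: [0.001, 0.678, 0.735, 0.001]
ft_force: [0.1, 0.1, 0.2]
grip_width: 55.9
grasp_force: 0.0
t 2.95 pos [519.7  38.2  99.3] yaw 0.0805 tilt [ 3.0e-04  2.2e-03 -1.0e+00] -> rows [ 1.9 -1.3  1.3] rz 0.001
```

View pics/w2.png

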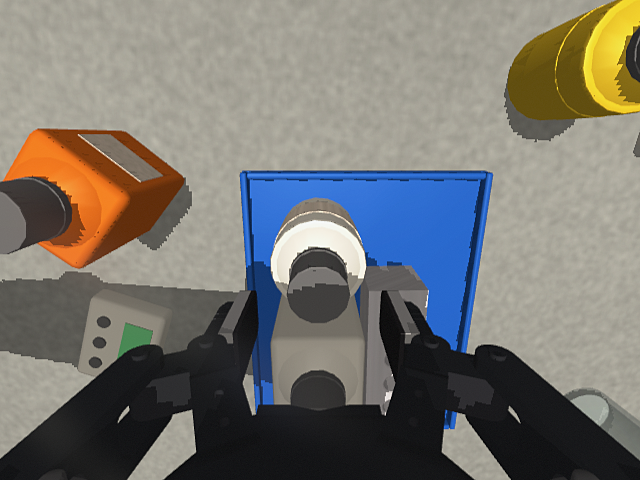

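The round cap top (319,290) sits midway between the finger pads (245 and 390).

```bash
python3 - <<'E'
from h import *
print(ray("wrist",[(318.5,292)],113), [bot.get_state()["tcp_pos"].round(1) for _ in range(2)])
E
python3 -m creep '[[0,0,0,0,0,0,40],[0,0,0,0,0,0,25],[0,0,0,0,0,0,25],[0,0,0,0,0,0,25],[0,0,0,0,0,0,25]]' 40
```

```text
[[519.24788486  42.56034849]] [array([519.8,  38.1,  99.4]), array([519.8,  38.1,  99.4])]
time_s: 3.62
tcp_pos: [519.4, 38.0, 98.8]
eef_rot: [0.0, 0.678, 0.735, 0.001]
ft_force: [-0.0, -0.4, 5.8]
grip_width: 25.1
grasp_force: 2.7
```

Run:
```python
from h import *
I=np.hstack([capture("wrist")[150:480,140:500],capture("scene")[150:350,250:470].repeat(2,0).repeat(2,1)[:330,:440]])
cv2.imwrite("pics/w3.png",I[:,:,::-1]);s=bot.get_state();print(s["grip_width"],s["grasp_force"],s["ft_force"])
```

```text
25.41654935196114 2.738279187324224 [-0.50333315  0.23294035  5.25161732]
```

View pics/w3.png

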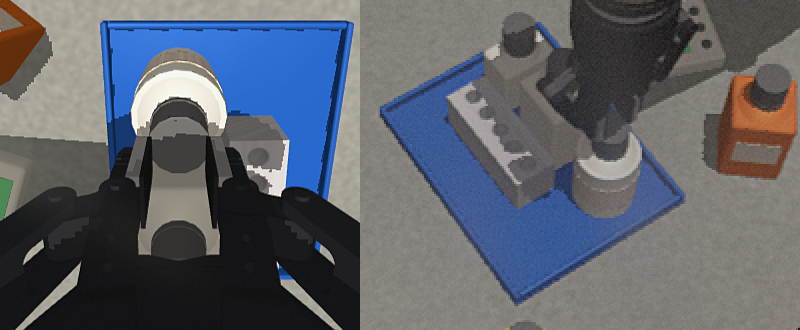

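The pads' front edges (crop row about 150) only reach about the cap's centre (179,145). The cap is therefore farther in +y than the ray said, so I'll check by projection before squeezing.

```bash
python3 - <<'E'
from h import *
p,R,s=axes()
for n,o in [("tcp",(0,0,0)),("grasp",(0,0,-8)),("padfrontL",(11,-13,-8)),("padfrontR",(11,13,-8)),("tipL",(11,-13,11)),("tipR",(11,13,11))]:
    print(n,proj("wrist",p+R@np.array(o,float)).round(0)-[140,150])
print("cap",ray("wrist",[(179+140,145+150),(319,268),(319,322)],113).round(1))
E
python3 -m creep '[[0,0,0,0,0,0,45],[0,0,0,0,0,-4,50],[0,0,0,4,0,-4,50],[0,0,0,4,0,-4,50]]' 40
python3 - <<'E'
from h import *
to(0,0);c=get_calibration("wrist");I=capture("wrist");cv2.imwrite("pics/w4.png",cv2.resize(I[180:430,180:460],None,fx=2.4,fy=2.4,interpolation=2)[:,:,::-1])
E
```

```text
tcp [[179. 138.]]
grasp [[179. 145.]]
padfrontL [[152. 124.]]
padfrontR [[206. 124.]]
tipL [[154. 110.]]
tipR [[203. 110.]]
cap [[519.2  41.2]
 [518.1  54.7]
 [520.4  27. ]]
time_s: 4.22
tcp_pos: [518.2, 42.7, 102.0]
eef_rot: [-0.0, 0.678, 0.735, -0.0]
ft_force: [-0.4, -0.2, -0.1]
grip_width: 50.4
grasp_force: 0.0
t 4.22 pos [518.2  42.7 102. ] yaw 0.0811 tilt [ 4.e-04 -4.e-04 -1.e+00] -> rows [-6.0e-01 -5.2e+02  2.0e-01] rz None
```

View pics/w4.png

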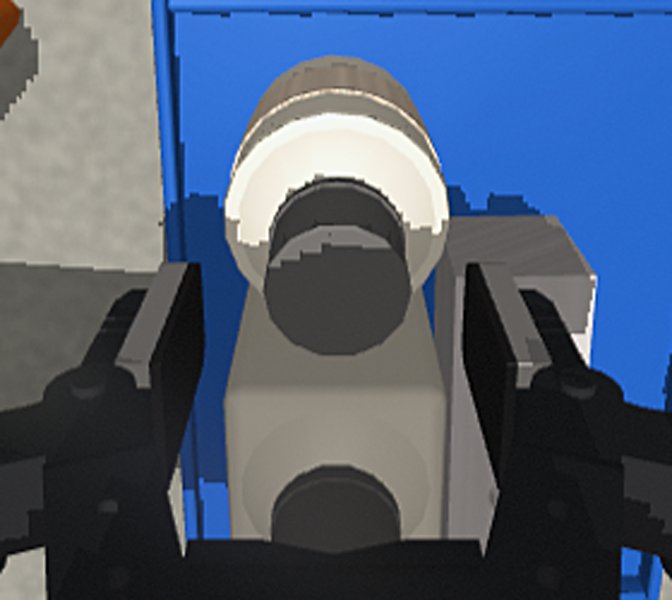

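Pad tips span rows 265–360 here, centre about 312, while the cap axis at that height is at about row 264. The pads are about 10 mm short of the cap in +y, so I'll shift and probe-close gently.

```bash
python3 -m creep '[[0,0,0,5,0,0,50],[0,0,0,9,0,0,50],[0,0,0,9,0,0,45],[0,0,0,9,0,0,32],[0,0,0,9,0,0,24],[0,0,0,9,0,0,24],[0,0,0,9,0,0,24]]' 20
python3 - <<'E'
from h import *
I=capture("wrist");cv2.imwrite("pics/w5.png",cv2.resize(I[180:430,180:460],None,fx=2.4,fy=2.4,interpolation=2)[:,:,::-1])
E
```

```text
time_s: 5.15
tcp_pos: [517.8, 50.9, 102.2]
eef_rot: [0.0, 0.678, 0.735, 0.0]
ft_force: [0.9, -0.5, 0.7]
grip_width: 24.0
grasp_force: 0.0
```

View pics/w5.png

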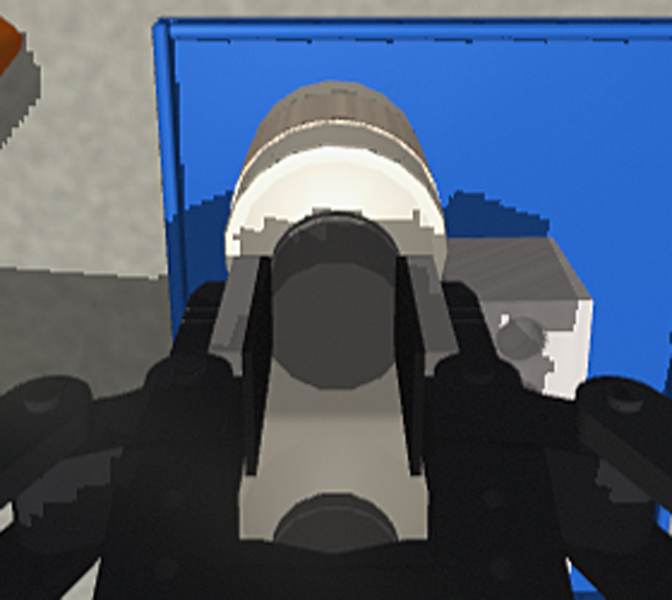

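The cap edges are cut off by straight pad lines at columns 272 and 398, and the scale (24 mm = 52 px against 30 mm = 60 px for the cap) suggests the tips are above the cap. I'll check the heights by triangulation.

Run:
```python
from h import *
import pickle;c1,_=pickle.load(open("w1.pkl","rb"))
ct,cs=get_calibration("top"),get_calibration("scene");cw=get_calibration("wrist")
print("fov",cw["fov_y"])
for z in (80,90,100,113,125,140):
    print(z,ray("top",[295.15,245.8],z,ct).round(1),ray("wrist",[319.7,148.7],z,c1).round(1),ray("scene",[375,214],z,cs).round(1), "slab",ray("top",[365.2,241.3],z,ct).round(1),ray("wrist",[319.5,271],z,c1).round(1),"cap now",ray("wrist",[180+335/2.4,180+326/2.4],z,cw).round(1))
p,R,s=axes();print(p)
for dz in (-30,-20,-10,0,11):print(dz,(proj("wrist",[p+R@[x,y,dz] for x in (-11,11) for y in (-12,12)],cw)-180).round(0).tolist())
V=np.array(cw["view"]);print("cam",-V[:3,:3].T@V[:3,3],V[2,:3])
```

```text
fov 70.81406923387115
80 [[521.7  42.4]] [[518.5  37.4]] [[507.2  26.1]] slab [[529.8 -93.8]] [[529.7 -97.1]] cap now [[520.5  22.4]]
90 [[520.6  41.9]] [[518.4  37.8]] [[511.1  31.1]] slab [[528.6 -93.1]] [[529.3 -93. ]] cap now [[520.1  28.1]]
100 [[519.5  41.4]] [[518.3  38.1]] [[515.  36.]] slab [[527.4 -92.4]] [[528.9 -88.9]] cap now [[519.6  33.8]]
113 [[518.   40.7]] [[518.3  38.6]] [[520.1  42.4]] slab [[525.8 -91.5]] [[528.4 -83.6]] cap now [[518.9  41.2]]
125 [[516.6  40. ]] [[518.2  39. ]] [[524.7  48.4]] slab [[524.4 -90.6]] [[528.  -78.6]] cap now [[518.3  48.1]]
140 [[514.9  39.2]] [[518.1  39.5]] [[530.5  55.8]] slab [[522.6 -89.5]] [[527.5 -72.5]] cap now [[517.6  56.7]]
[517.74412035  50.8967419  102.21252347]
-30 [[111.0, 161.0], [166.0, 161.0], [110.0, 115.0], [168.0, 115.0]]
-20 [[113.0, 148.0], [165.0, 148.0], [112.0, 105.0], [166.0, 105.0]]
-10 [[114.0, 137.0], [163.0, 137.0], [113.0, 96.0], [164.0, 96.0]]
0 [[116.0, 127.0], [162.0, 127.0], [115.0, 88.0], [163.0, 88.0]]
11 [[117.0, 118.0], [161.0, 118.0], [116.0, 80.0], [161.0, 80.0]]
cam [511.70493335 124.95664336 259.24949839] [ 0.02307101 -0.29471826 -0.95530565]
```

Triangulation gives a cap height of 113 mm as expected, but the fingertips project about 15–20 mm behind the TCP. So they closed above the cap. I'll recentre, go down with the fingers wider than the body, and close gently: a width of 30 means the cap, 56 means the body.

```bash
python3 -m creep '[[0,0,0,0,0,-3,40],[0,0,0,0,0,-3,62],[0,0,0,-5,0,-3,64],[0,0,0,-9.9,-0.3,-3,64],[0,0,0,-9.9,-0.3,5,64],[0,0,0,-9.9,-0.3,12,64],[0,0,0,-9.9,-0.3,17,64],[0,0,0,-9.9,-0.3,17,50],[0,0,0,-9.9,-0.3,17,35],[0,0,0,-9.9,-0.3,17,22],[0,0,0,-9.9,-0.3,17,22],[0,0,0,-9.9,-0.3,17,22]]' 20
```

```text
time_s: 6.7
tcp_pos: [518.6, 41.1, 85.5]
eef_rot: [0.0, 0.678, 0.735, 0.0]
ft_force: [0.8, 0.6, 1.6]
grip_width: 28.0
grasp_force: 20.0
```

```bash
python3 -m creep '[[0,0,0,0,0,0,45],[0,0,0,0,0,0,45],[0,0,0,0,0,5,45],[0,0,0,0,0,8,45],[0,0,0,0,0,8,30],[0,0,0,0,0,8,20],[0,0,0,0,0,8,20],[0,0,0,0,0,8,20]]' 45
python3 - <<'E'
from h import *
to(538.5,313.7,yaw=.08);I=capture("wrist");cv2.imwrite("pics/w6.png",cv2.resize(I[180:430,180:460],None,fx=2.4,fy=2.4,interpolation=2)[:,:,::-1])
E
```

```text
time_s: 7.7
tcp_pos: [518.0, 41.1, 77.0]
eef_rot: [-0.0, 0.678, 0.735, -0.0]
ft_force: [0.2, 0.3, -1.0]
grip_width: 27.2
grasp_force: 44.5
t 7.7 pos [518.   41.1  77. ] yaw 0.08 tilt [ 0.e+00 -5.e-04 -1.e+00] -> rows [270.1  42.3  -0. ] rz 0.0
```

View pics/w6.png

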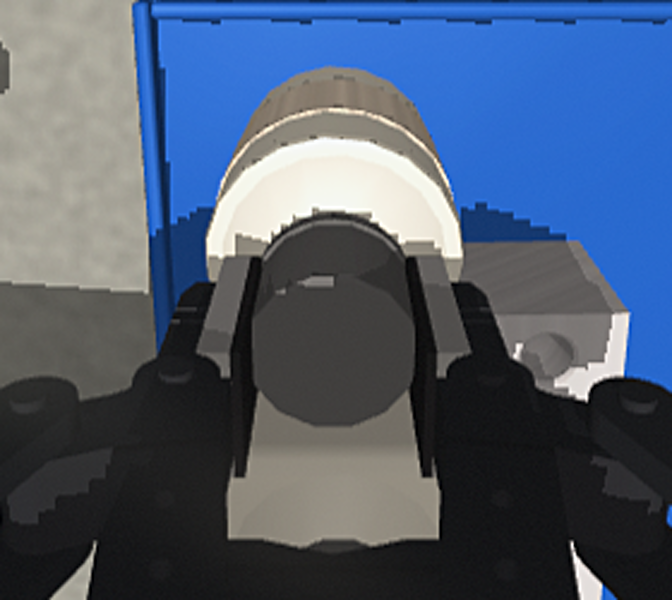

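The cap sits squarely between the pads, with the tips just above the shoulder. Lift and carry.

```bash
python3 -m creep '[[0,0,0,0,0,-8,20],[0,0,0,0,0,-25,20],[0,0,0,0,0,-50,20],[0,0,0,15,0,-70,20],[0,0,0,45,7,-80,20],[0,0,0,85,13,-80,20],[0,0,0,130,20,-80,20],[0,0,0,175,27,-80,20],[0,0,0,215,34,-80,20],[0,0,0,245,39,-70,20],[0,0,0,262,41.5,-50,20],[0,0,0,270.1,42.3,-30,20],[0,0,0,270.1,42.3,-18,20],[0,0,0,270.1,42.3,-10,20],[0,0,0,270.1,42.3,-10,20],[0,0,0,270.1,42.3,-10,20]]' 45
python3 - <<'E'
from h import *
to(538.5,313.7,75.5,yaw=.08);I=np.hstack([capture("wrist")[::2,::2],capture("top")[180:420,120:440]]);cv2.imwrite("pics/w7.png",I[:,:,::-1])
E
```

```text
time_s: 9.75
tcp_pos: [539.6, 313.2, 88.0]
eef_rot: [0.0, 0.679, 0.734, 0.001]
ft_force: [0.2, 0.2, -1.8]
grip_width: 27.3
grasp_force: 44.6
t 9.75 pos [539.6 313.2  88. ] yaw 0.079 tilt [ 5.0e-04  1.4e-03 -1.0e+00] -> rows [ 0.6 -1.  12.5] rz -0.001
```

View pics/w7.png

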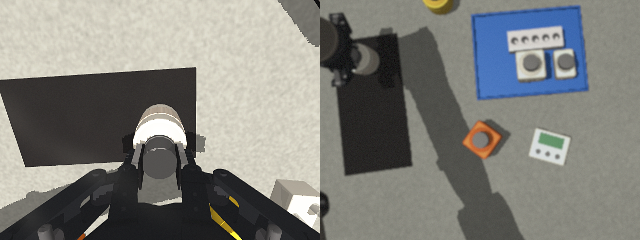

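The bottle hangs straight over the mat's far end, about 50 mm inside its edge. Lower and release.

```bash
python3 -m creep '[[0,0,0,0,0,5,20],[0,0,0,0,0,9,20],[0,0,0,0,0,11,20],[0,0,0,0,0,12,20],[0,0,0,0,0,12.5,20],[0,0,0,0,0,12.5,20]]' 45
python3 -c "
from h import *
to(538.5,313.7,75)"
```

```text
time_s: 10.6
tcp_pos: [538.7, 313.7, 75.0]
eef_rot: [-0.0, 0.678, 0.735, -0.0]
ft_force: [-1.0, 0.2, 0.8]
grip_width: 27.3
grasp_force: 44.8
t 10.6 pos [538.7 313.7  75. ] yaw 0.0801 tilt [ 2.e-04 -2.e-04 -1.e+00] -> rows [ 0.  -0.2  0. ] rz None
```

```bash
python3 -m creep '[[0,0,0,0,0,0,35],[0,0,0,0,0,0,46],[0,0,0,0,0,-20,50],[0,0,0,0,0,-50,50],[0,0,0,-20,0,-90,50],[0,0,0,-60,-7,-110,50],[0,0,0,-110,-14,-110,50],[0,0,0,-160,-20,-110,50],[0,0,0,-210,-26,-110,50],[0,0,0,-260,-32,-110,50],[0,0,0,-305,-38,-100,50],[0,0,0,-330,-42.2,-80,50],[0,0,0,-338.4,-42.2,-55,50],[0,0,0,-338.4,-42.2,-30,50],[0,0,0,-338.4,-42.2,-17,50],[0,0,0,-338.4,-42.2,-14,50],[0,0,0,-338.4,-42.2,-14,50]]' 45
python3 - <<'E'
from h import *
to(523.7,-27,89,.08)
I=capture("wrist").astype(int);cv2.imwrite("pics/w8.png",I[:,:,::-1].astype(np.uint8))
m,ce,a=blob(((I.max(2)<110)&(I.max(2)>35)&(I.max(2)-I.min(2)<25)).astype(np.uint8),(270,255,370,400))
print(a,ce,ray("wrist",ce,125));T=capture("top");np.save("t8.npy",T)
for n,bx,z in [("round on mat",(145,200,200,260),111)]:
    m,ce,a=blob((T.min(2)>130).astype(np.uint8),bx);print(a,ce,ray("top",ce,75))
E
```

```text
time_s: 12.72
tcp_pos: [524.5, -26.9, 89.3]
eef_rot: [0.0, 0.678, 0.735, 0.0]
ft_force: [0.5, 0.0, -0.1]
grip_width: 50.0
grasp_force: 0.0
t 12.72 pos [524.5 -26.9  89.3] yaw 0.0805 tilt [-1.0e-04  1.3e-03 -1.0e+00] -> rows [-0.1 -0.8  0.3] rz 0.001
7356 [320.43094073 335.23953235] [[525.64947    -31.43668514]]
316 [159.36075949 239.7056962 ] [[535.79200523 310.22648188]]
```

```bash
python3 -m creep '[[0,0,0,0,0,0,38],[0,0,0,0,0,0,25],[0,0,0,0,0,0,20],[0,0,0,0,0,0,20]]' 45
python3 - <<'E'
from h import *
to(454.3,302.5,89,.08)
I=np.hstack([cv2.resize(capture("wrist")[180:480,140:500],None,fx=1,fy=1),capture("top")[180:330,120:320].repeat(2,0).repeat(2,1)]);cv2.imwrite("pics/w9.png",I[:,:,::-1])
E
```

```text
time_s: 13.32
tcp_pos: [524.6, -27.0, 89.4]
eef_rot: [0.001, 0.678, 0.735, 0.001]
ft_force: [1.0, 0.3, 3.8]
grip_width: 27.5
grasp_force: 44.6
t 13.32 pos [524.6 -27.   89.4] yaw 0.0802 tilt [ 0.      0.0017 -1.    ] -> rows [334.  -43.7   0.4] rz 0.0
```

View pics/w9.png

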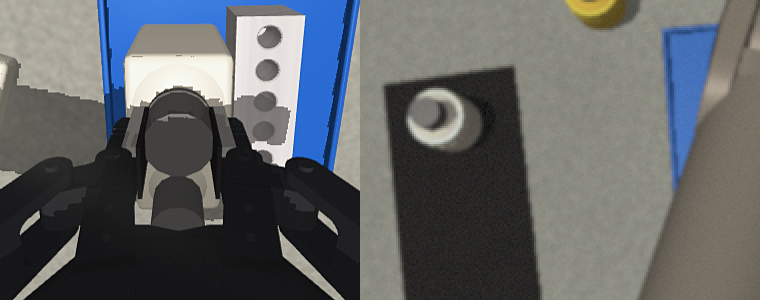

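The square cap is gripped; the round bottle stands upright on the mat. Carry the square bottle.

```bash
python3 -m creep '[[0,0,0,0,0,-8,20],[0,0,0,0,0,-25,20],[0,0,0,0,0,-50,20],[0,0,0,15,0,-70,20],[0,0,0,45,-5,-80,20],[0,0,0,90,-11,-80,20],[0,0,0,140,-18,-80,20],[0,0,0,190,-25,-80,20],[0,0,0,240,-31,-80,20],[0,0,0,285,-37,-80,20],[0,0,0,315,-41,-70,20],[0,0,0,330,-43.7,-50,20],[0,0,0,334,-43.7,-30,20],[0,0,0,334,-43.7,-15,20],[0,0,0,334,-43.7,-6,20],[0,0,0,334,-43.7,-1,20],[0,0,0,334,-43.7,1,20],[0,0,0,334,-43.7,2,20],[0,0,0,334,-43.7,2,20]]' 45
python3 -c "
from h import *
to(454.3,302.5,87.4,.08)"
```

```text
time_s: 15.8
tcp_pos: [454.1, 302.4, 87.5]
eef_rot: [0.0, 0.678, 0.735, 0.001]
ft_force: [0.7, -0.8, 0.5]
grip_width: 27.6
grasp_force: 45.1
t 15.8 pos [454.1 302.4  87.5] yaw 0.0799 tilt [ 6.0e-04  1.1e-03 -1.0e+00] -> rows [0.  0.2 0.1] rz -0.0
```

```bash
python3 -m creep '[[0,0,0,0,0,0,35],[0,0,0,0,0,0,46],[0,0,0,0,0,-20,50],[0,0,0,0,0,-50,50],[0,0,0,-20,0,-80,50],[0,0,0,-60,6,-90,50],[0,0,0,-110,12,-90,50],[0,0,0,-165,17,-90,50],[0,0,0,-220,23,-90,50],[0,0,0,-275,29,-90,50],[0,0,0,-330,35,-80,50],[0,0,0,-375,40,-60,50],[0,0,0,-399.5,41.6,-35,50],[0,0,0,-399.5,41.6,-10,50],[0,0,0,-399.5,41.6,10,50],[0,0,0,-399.5,41.6,20,50],[0,0,0,-399.5,41.6,24.5,50],[0,0,0,-399.5,41.6,24.5,50]]' 45
python3 - <<'E'
from h import *
to(527.5,-92.5,63,.08)
I=np.hstack([capture("wrist")[180:480,140:500],capture("top")[180:330,120:320].repeat(2,0).repeat(2,1)]);cv2.imwrite("pics/w10.png",I[:,:,::-1])
E
```

```text
time_s: 18.05
tcp_pos: [527.4, -92.4, 62.6]
eef_rot: [0.0, 0.678, 0.735, 0.0]
ft_force: [-0.9, 0.3, -0.3]
grip_width: 50.1
grasp_force: 0.0
t 18.05 pos [527.4 -92.4  62.6] yaw 0.0803 tilt [-2.e-04  8.e-04 -1.e+00] -> rows [-0.1  0.1 -0.4] rz 0.0
```

View pics/w10.png

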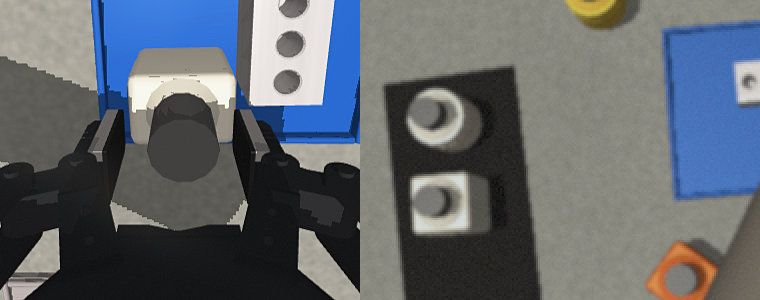

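Slab cap is between the pads; round and square bottles stand upright on the mat. Close.

```bash
python3 -m creep '[[0,0,0,0,0,0,38],[0,0,0,0,0,0,25],[0,0,0,0,0,0,20],[0,0,0,0,0,0,20]]' 45
python3 -c "
from h import *
to(369.8,291.3,61,.08)"
```

```text
time_s: 18.65
tcp_pos: [527.6, -92.5, 62.8]
eef_rot: [0.001, 0.678, 0.735, 0.0]
ft_force: [-0.0, -0.8, 4.4]
grip_width: 27.8
grasp_force: 44.2
t 18.65 pos [527.6 -92.5  62.8] yaw 0.0801 tilt [-1.0e-04  1.4e-03 -1.0e+00] -> rows [ 395.2 -126.6    1.6] rz 0.0
```

```bash
python3 -m creep '[[0,0,0,0,0,-8,20],[0,0,0,0,0,-30,20],[0,0,0,0,0,-65,20],[0,0,0,8,-1,-100,20],[0,0,0,35,-8,-128,20],[0,0,0,85,-24,-130,20],[0,0,0,140,-44,-130,20],[0,0,0,195,-62,-130,20],[0,0,0,250,-80,-130,20],[0,0,0,305,-98,-130,20],[0,0,0,355,-114,-130,20],[0,0,0,385,-123,-125,20],[0,0,0,395.2,-126.6,-95,20],[0,0,0,395.2,-126.6,-60,20],[0,0,0,395.2,-126.6,-30,20],[0,0,0,395.2,-126.6,-12,20],[0,0,0,395.2,-126.6,-3,20],[0,0,0,395.2,-126.6,0.5,20],[0,0,0,395.2,-126.6,2,20],[0,0,0,395.2,-126.6,2,20]]' 45
python3 -c "
from h import *
to(369.8,291.3,60.8,.08)"
```

```text
time_s: 21.15
tcp_pos: [369.7, 291.7, 60.9]
eef_rot: [0.0, 0.678, 0.735, 0.001]
ft_force: [0.9, 0.5, -2.0]
grip_width: 27.6
grasp_force: 44.5
t 21.15 pos [369.7 291.7  60.9] yaw 0.08 tilt [ 0.001   0.0012 -1.    ] -> rows [-0.5  0.1  0.1] rz 0.0
```

```bash
python3 -m creep '[[0,0,0,0,0,0.5,20],[0,0,0,0,0,0.8,20],[0,0,0,0,0,0.8,20]]' 45
```

```text
time_s: 21.52
tcp_pos: [369.9, 291.9, 60.7]
eef_rot: [-0.0, 0.678, 0.735, 0.001]
ft_force: [-0.3, -1.5, 6.9]
grip_width: 27.5
grasp_force: 45.2
```

```bash
python3 -m creep '[[0,0,0,0,0,0,35],[0,0,0,0,0,0,46],[0,0,0,0,0,-20,50],[0,0,0,0,0,-60,50],[0,0,0,0,0,-120,60],[0,0,0,-20,10,-170,70],[0,0,0,-70,33,-180,70],[0,0,0,-125,60,-180,70],[0,0,0,-180,86,-180,70],[0,0,0,-235,112,-180,70],[0,0,0,-290,138,-180,70],[0,0,0,-330,157,-180,70],[0,0,0,-342,163,-180,70],[0,0,0,-342,163,-180,70],[0,0,0,-342,163,-180,70]]' 45
python3 - <<'E'
from h import *
to(579,-33,60,.09);c=get_calibration("wrist");I=capture("wrist")
hs=cv2.cvtColor(I,cv2.COLOR_RGB2HSV);T=capture("top")
def mask(I):
    h=cv2.cvtColor(I,cv2.COLOR_RGB2HSV);return ((h[...,1]<60)&(h[...,2]>125)).astype(np.uint8)
m,ce,a=blob(mask(T),(285,195,375,240));m=cv2.morphologyEx(m,3,np.ones((7,7)));print("top",a,rect("top",m,50))
uv=proj("wrist",[(579,-33,50)],c)[0];print(uv)
x,y=uv.astype(int);b=(max(x-70,0),max(y-110,0),x+70,min(y+110,479))
m,ce,a=blob(mask(I),b);print("wrist",a,ce,rect("wrist",cv2.morphologyEx(m,3,np.ones((9,9))),50))
V=np.hstack([I[::2,::2],T[180:420,120:440]]);V[:,:320][m[::2,::2]>0]=[255,0,0]
cv2.imwrite("pics/w11.png",cv2.resize(V,(800,300))[:,:,::-1])
E
```

```text
time_s: 23.4
tcp_pos: [558.5, -34.0, 239.1]
eef_rot: [-0.001, 0.677, 0.736, 0.0]
ft_force: [-0.2, 0.7, -0.4]
grip_width: 69.9
grasp_force: 0.0
t 23.4 pos [558.5 -34.  239.1] yaw 0.0832 tilt [ 1.9e-03 -7.0e-04 -1.0e+00] -> rows [ -1.   20.6 179.1] rz -0.007
top 1520 ((583.611083984375, -4.241218566894531), (75.71379089355469, 107.63383483886719), 76.78035736083984)
[338.41467395 210.84731214]
wrist 2823 [339.61530287 200.80906837] ((579.6558227539062, -27.477519989013672), (39.892555236816406, 91.72865295410156), 5.860855579376221)
```

View pics/w11.png

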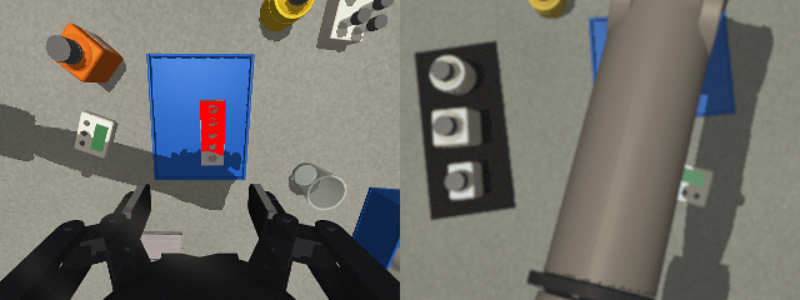

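The block is still in place in the tray at about (579.5, -36.5), yaw about 0.098. The red mask covers its lit part (its left end at y=18 agrees with the top view). All three bottles stand upright on the mat. Now descend on the block.

```bash
python3 -m creep '[[0,0,-0.017,-2,10,45,66],[0,0,-0.017,-4.1,20.5,100,66],[0,0,-0.017,-4.1,20.5,150,66],[0,0,-0.017,-4.1,20.5,185,66],[0,0,-0.017,-4.1,20.5,207,66],[0,0,-0.017,-4.1,20.5,221,66],[0,0,-0.017,-4.1,20.5,228,66],[0,0,-0.017,-4.1,20.5,231,66],[0,0,-0.017,-4.1,20.5,231,66]]' 60
python3 - <<'E'
from h import *
to(579.3,-36.4,8,.098)
E
```

```text
time_s: 24.62
tcp_pos: [580.3, -39.0, 9.0]
eef_rot: [0.0, 0.672, 0.741, 0.0]
ft_force: [0.6, -0.3, -0.1]
grip_width: 66.0
grasp_force: 0.0
t 24.62 pos [580.3 -39.    9. ] yaw 0.0971 tilt [-0.      0.0013 -1.    ] -> rows [ 2.6 -0.8  1. ] rz -0.001
```

```bash
python3 -m creep '[[0,0,0,2.6,-0.8,1,60],[0,0,0,2.6,-0.8,1,50],[0,0,0,2.6,-0.8,1,40],[0,0,0,2.6,-0.8,1,30],[0,0,0,2.6,-0.8,1,30],[0,0,0,2.6,-0.8,1,30]]' 60
python3 - <<'E'
from h import *
to(471.5,-315.5,8,.0815-np.pi/2);to(471.5,-315.5,8,.0815+np.pi/2)
s=bot.get_state();print(s["q"])
I=capture("wrist");c=get_calibration("wrist");np.save("wb.npy",I)
p,R,_=axes()
# block top corners predicted if tool is over the block's middle
print(proj("wrist",[p*[1,1,0]+[0,0,50]+R@[x,y,0] for x in(55,-55) for y in (-20,20)],c).round(0).tolist())
h=cv2.cvtColor(I,cv2.COLOR_RGB2HSV);u,v=proj("wrist",[p*[1,1,0]+[0,0,50]+R@[30,0,0]],c)[0].astype(int)
print(u,v,[(int(r),I[r,u-30].tolist()) for r in range(v-90,v+10,6)])
E
```

```text
time_s: 25.38
tcp_pos: [579.7, -36.3, 8.2]
eef_rot: [0.001, 0.672, 0.741, 0.001]
ft_force: [1.0, 1.0, 5.9]
grip_width: 39.1
grasp_force: 61.9
t 25.38 pos [579.7 -36.3   8.2] yaw 0.0973 tilt [ 0.      0.0022 -1.    ] -> rows [-2.674e+02 -1.349e+02 -1.000e-01] rz 1.587
t 25.38 pos [579.7 -36.3   8.2] yaw 0.0973 tilt [ 0.      0.0022 -1.    ] -> rows [-2.674e+02 -1.349e+02 -1.000e-01] rz -1.555
[-0.37674237  0.62859806  0.5887619   1.6986579  -0.41688032  0.94012101
  0.4705173 ]
[[261.0, 194.0], [378.0, 194.0], [273.0, 444.0], [365.0, 444.0]]
319 262 [(172, [68, 133, 231]), (178, [66, 133, 231]), (184, [124, 118, 116]), (190, [124, 120, 117]), (196, [106, 102, 101]), (202, [238, 233, 231]), (208, [238, 233, 231]), (214, [238, 232, 231]), (220, [238, 233, 231]), (226, [238, 233, 231]), (232, [238, 232, 230]), (238, [237, 231, 230]), (244, [236, 232, 229]), (250, [236, 232, 229]), (256, [237, 231, 229]), (262, [237, 231, 229]), (268, [237, 232, 230])]
```

The grip is good (39 mm, 62 N), and the block end at row 199 against 194 predicted means it is centred to about 2 mm. Lift, turn and carry to above the cradle.

```bash
python3 -m creep '[[0,0,0,0,0,-6,30],[0,0,0,0,0,-20,30],[0,0,0,0,0,-45,30],[0,0,0.08,-15,-8,-65,30],[0,0,0.22,-40,-20,-75,30],[0,0,0.38,-72,-36,-75,30],[0,0,0.55,-105,-52,-75,30],[0,0,0.72,-138,-68,-75,30],[0,0,0.89,-170,-84,-75,30],[0,0,1.06,-200,-99,-75,30],[0,0,1.22,-226,-112,-75,30],[0,0,1.37,-247,-123,-70,30],[0,0,1.49,-260,-129,-60,30],[0,0,1.56,-266,-132,-50,30],[0,0,1.587,-267.9,-133,-40,30],[0,0,1.587,-267.9,-133,-30,30],[0,0,1.587,-267.9,-133,-30,30],[0,0,1.587,-267.9,-133,-30,30]]' 60
python3 - <<'E'
from h import *
to(473.3,-315.8,8.5,.0815-np.pi/2)
c=get_calibration("wrist");I=capture("wrist");cv2.imwrite("pics/w12.png",I[:,:,::-1])
p,R,_=axes()
a=.0815;ex=np.array([np.cos(a),np.sin(a)]);ey=np.array([-ex[1],ex[0]])
for s,(L,W) in {"in":(67,32),"out":(72,37)}.items():
    print(s,proj("wrist",[list(np.array([471.5,-316])+ex*x+ey*y)+[10] for x in(L,-L) for y in (W,-W)],c).round(0).tolist())
E
```

```text
time_s: 27.68
tcp_pos: [472.7, -315.7, 37.6]
eef_rot: [-0.0, 0.999, 0.041, 0.0]
ft_force: [-0.4, -1.0, -3.2]
grip_width: 38.8
grasp_force: 61.0
t 27.68 pos [ 472.7 -315.7   37.6] yaw -1.4888 tilt [ 5.e-04 -0.e+00 -1.e+00] -> rows [ 0.6  0.1 29.1] rz 0.0
in [[256.0, 154.0], [377.0, 154.0], [267.0, 367.0], [366.0, 367.0]]
out [[246.0, 144.0], [387.0, 144.0], [260.0, 373.0], [373.0, 374.0]]
```

View pics/w12.png

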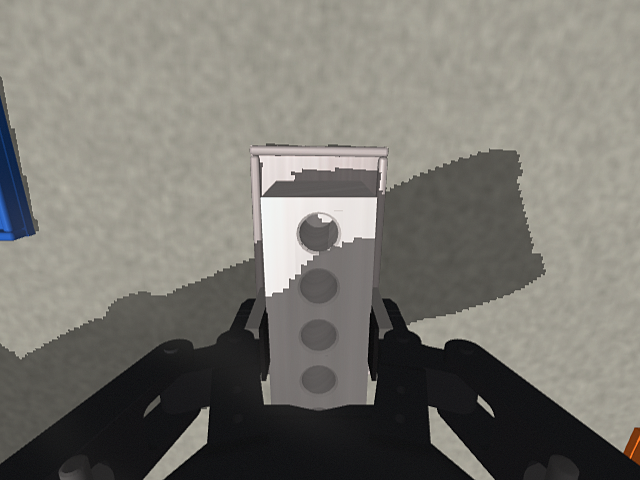

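The cradle's far rim corners at (249,147) and (388,147) match the prediction within 3 px, and the block (columns 262–378) is centred over it. Lower.

```bash
python3 -m creep '[[0,0,0,0,0,10,30],[0,0,0,0,0,18,30],[0,0,0,0,0,24,30],[0,0,0,0,0,27,30],[0,0,0,0,0,28.5,30],[0,0,0,0,0,29.4,30],[0,0,0,0,0,29.4,30]]' 60
python3 -c "
from h import *
to(473.3,-315.8,8.2)"
```

```text
time_s: 28.6
tcp_pos: [472.4, -316.2, 8.3]
eef_rot: [0.0, 0.999, 0.04, 0.0]
ft_force: [0.1, -0.4, -3.3]
grip_width: 39.3
grasp_force: 61.1
t 28.6 pos [ 472.4 -316.2    8.3] yaw -1.49 tilt [ 5.e-04  4.e-04 -1.e+00] -> rows [ 0.9 -0.4  0.1] rz None
```

```bash
python3 -m creep '[[0,0,0,0,0,0.5,30],[0,0,0,0,0,0.9,30],[0,0,0,0,0,0.9,30]]' 60
```

```text
time_s: 28.98
tcp_pos: [472.5, -316.2, 8.2]
eef_rot: [-0.0, 0.999, 0.04, 0.0]
ft_force: [-2.6, 2.4, 5.8]
grip_width: 39.2
grasp_force: 62.3
```

```bash
python3 -m creep '[[0,0,0,0,0,0,42],[0,0,0,0,0,0,48],[0,0,0,0,0,0,52],[0,0,0,0,0,-12,54],[0,0,0,0,0,-40,54],[0,0,0,0,0,-90,54],[0,0,0,0,-10,-140,54],[0,0,-0.1,-5,-50,-180,54],[0,0,-0.27,-10,-105,-190,54],[0,0,-0.44,-15,-160,-190,54],[0,0,-0.61,-20,-215,-190,54],[0,0,-0.78,-25,-275,-190,54],[0,0,-0.95,-29,-335,-190,54],[0,0,-1.12,-34,-395,-190,54],[0,0,-1.29,-39,-455,-190,54],[0,0,-1.44,-44,-515,-190,54],[0,0,-1.54,-50,-570,-190,54],[0,0,-1.57,-53.6,-605,-180,54],[0,0,-1.57,-53.6,-614.4,-150,54],[0,0,-1.57,-53.6,-614.4,-125,54]]' 45
python3 - <<'E'
from h import *
to(369.9,291.9,60.5,.08)
E
```

```text
time_s: 31.48
tcp_pos: [369.2, 293.1, 131.9]
eef_rot: [0.0, 0.678, 0.735, 0.001]
ft_force: [0.5, 0.3, -0.5]
grip_width: 54.1
grasp_force: 0.0
t 31.48 pos [369.2 293.1 131.9] yaw 0.0818 tilt [ 5.e-04  1.e-03 -1.e+00] -> rows [-1.3  0.5 71.4] rz 0.002
```

```bash
python3 -m creep '[[0,0,0.001,-0.5,0.3,25,50],[0,0,0.001,-0.5,0.3,48,50],[0,0,0.001,-0.5,0.3,62,50],[0,0,0.001,-0.5,0.3,69,50],[0,0,0.001,-0.5,0.3,72,50],[0,0,0.001,-0.5,0.3,72,50],[0,0,0.001,-0.5,0.3,72,50]]' 45
python3 - <<'E'
from h import *
to(369.9,291.9,60.7,.08)
T=capture("top");np.save("tc.npy",T);g=cv2.cvtColor(T,cv2.COLOR_RGB2GRAY)
m,ce,a=blob((g>175).astype(np.uint8),(440,230,505,318));print(a,rect("top",cv2.morphologyEx(m,3,np.ones((9,9))),50));print(g[250:300:6,446:500:3])
E
```

```text
time_s: 32.35
tcp_pos: [370.0, 292.0, 60.7]
eef_rot: [-0.0, 0.679, 0.735, 0.001]
ft_force: [0.3, -0.3, -0.1]
grip_width: 49.9
grasp_force: 0.0
t 32.35 pos [370.  292.   60.7] yaw 0.0791 tilt [ 9.e-04  1.e-03 -1.e+00] -> rows [-0.  -0.1 -0. ] rz -0.001
806 ((472.93951416015625, -317.5262451171875), (109.93885803222656, 40.0519905090332), 4.56856632232666)
[[132 121 161 159 147  84 121 192 182 142  85 165 189 170 131 137 138 132]
 [130 130 139 151 156  92  93 195 183 183 172 184 188 182 132 133 134 136]
 [134 133 126 149 159 112  87 182 190 175  99 128 187 189 157 132 132 138]
 [134 136 112 160 160 130  83 154 191 186 129 145 189 187 173 131 136 137]
 [132 134 123 145 157 150  87 124 193 183 146 131 184 193 169 128 137 133]
 [132 132 126 159 159 161  95  92 193 189 156  90 149 190 188 138 131 133]
 [140 136 133 140 155 163 109  84 182 191 189 167 185 194 189 153 138 138]
 [135 133 139 119 145 161 131  85 157 194 186 134  91 186 192 163 134 134]
 [136 139 131 108 160 162 149  88 127 194 192 186 185 183 179 169 137 135]]
```

The block lies at (473,-317.5), 110×40 mm, yaw 4.6°, flat in the cradle. Next, return the slab bottle.

```bash
python3 -m creep '[[0,0,0,0,0,0,38],[0,0,0,0,0,0,25],[0,0,0,0,0,0,20],[0,0,0,0,0,0,20]]' 45
```

```text
time_s: 32.9
tcp_pos: [369.9, 291.8, 60.4]
eef_rot: [0.0, 0.679, 0.735, 0.0]
ft_force: [1.3, -0.9, 3.1]
grip_width: 27.5
grasp_force: 44.2
```

```bash
python3 -c "
from h import *
to(527.6,-92.5,62.8,.08)"
```

```text
t 32.9 pos [369.9 291.8  60.4] yaw 0.0791 tilt [ 5.e-04  6.e-04 -1.e+00] -> rows [-395.6  126.9   -2.5] rz -0.001
```

```bash
python3 -m creep '[[0,0,0,0,0,-8,20],[0,0,0,0,0,-30,20],[0,0,0,0,0,-65,20],[0,0,0,-8,2,-100,20],[0,0,0,-35,11,-128,20],[0,0,0,-85,27,-130,20],[0,0,0,-140,45,-130,20],[0,0,0,-195,62,-130,20],[0,0,0,-250,80,-130,20],[0,0,0,-305,98,-130,20],[0,0,0,-355,114,-130,20],[0,0,0,-385,123,-115,20],[0,0,0,-395.6,126.7,-90,20],[0,0,0,-395.6,126.7,-60,20],[0,0,0,-395.6,126.7,-35,20],[0,0,0,-395.6,126.7,-18,20],[0,0,0,-395.6,126.7,-9,20],[0,0,0,-395.6,126.7,-5,20],[0,0,0,-395.6,126.7,-5,20]]' 45
python3 -c "
from h import *
to(527.6,-92.5,62.8,.08)"
```

```text
time_s: 35.28
tcp_pos: [527.5, -92.8, 65.5]
eef_rot: [0.0, 0.679, 0.735, 0.0]
ft_force: [-0.3, -0.1, -0.4]
grip_width: 27.4
grasp_force: 44.5
t 35.27 pos [527.5 -92.8  65.5] yaw 0.0792 tilt [-2.e-04  8.e-04 -1.e+00] -> rows [0.3 0.1 2.7] rz -0.001
```

```bash
python3 -m creep '[[0,0,0,0.3,0,1.5,20],[0,0,0,0.3,0,2.4,20],[0,0,0,0.3,0,2.9,20],[0,0,0,0.3,0,2.9,20]]' 45
```

```text
time_s: 35.78
tcp_pos: [527.3, -92.5, 62.5]
eef_rot: [0.0, 0.679, 0.734, 0.0]
ft_force: [0.5, 0.5, 0.2]
grip_width: 27.5
grasp_force: 44.8
```

```bash
python3 -m creep '[[0,0,0,0,0,0.3,35],[0,0,0,0,0,0.3,46],[0,0,0,0,0,-20,50],[0,0,0,0,0,-55,50],[0,0,0,20,-2,-95,50],[0,0,0,60,-7,-120,50],[0,0,0,110,-12,-120,50],[0,0,0,165,-17,-120,50],[0,0,0,220,-23,-120,50],[0,0,0,275,-29,-120,50],[0,0,0,330,-35,-120,50],[0,0,0,375,-40,-110,50],[0,0,0,396,-41.6,-90,50],[0,0,0,399.5,-41.6,-65,50],[0,0,0,399.5,-41.6,-45,50],[0,0,0,399.5,-41.6,-32,50],[0,0,0,399.5,-41.6,-25,50],[0,0,0,399.5,-41.6,-25,50],[0,0,0,399.5,-41.6,-25,50]]' 45
python3 -c "
from h import *
to(454.1,302.4,87.5,.08)"
```

```text
time_s: 38.15
tcp_pos: [454.8, 302.6, 88.0]
eef_rot: [0.0, 0.679, 0.734, 0.001]
ft_force: [0.7, 0.9, 0.1]
grip_width: 50.0
grasp_force: 0.0
t 38.15 pos [454.8 302.6  88. ] yaw 0.0788 tilt [ 8.0e-04  1.4e-03 -1.0e+00] -> rows [-0.1 -0.7  0.5] rz -0.001
```

```bash
python3 -m creep '[[0,0,0.001,0,-0.6,0.5,38],[0,0,0.001,0,-0.6,0.5,25],[0,0,0.001,0,-0.6,0.5,20],[0,0,0.001,0,-0.6,0.5,20]]' 45
python3 -c "
from h import *
to(524.6,-27,89.4,.08)"
```

```text
time_s: 38.65
tcp_pos: [454.1, 302.8, 87.3]
eef_rot: [0.0, 0.679, 0.734, 0.001]
ft_force: [-0.2, 0.3, 3.1]
grip_width: 27.9
grasp_force: 44.6
t 38.65 pos [454.1 302.8  87.3] yaw 0.0781 tilt [ 8.0e-04  1.4e-03 -1.0e+00] -> rows [-334.2   44.6   -2.3] rz -0.002
```

```bash
python3 -m creep '[[0,0,0,0,0,-8,20],[0,0,0,0,0,-25,20],[0,0,0,0,0,-50,20],[0,0,0,-12,1,-70,20],[0,0,0,-45,6,-82,20],[0,0,-0.002,-90,12,-82,20],[0,0,-0.002,-140,18,-82,20],[0,0,-0.002,-190,25,-82,20],[0,0,-0.002,-240,32,-82,20],[0,0,-0.002,-285,38,-82,20],[0,0,-0.002,-315,42,-80,20],[0,0,-0.002,-330,44.6,-65,20],[0,0,-0.002,-334.2,44.6,-45,20],[0,0,-0.002,-334.2,44.6,-25,20],[0,0,-0.002,-334.2,44.6,-12,20],[0,0,-0.002,-334.2,44.6,-6,20],[0,0,-0.002,-334.2,44.6,-5,20],[0,0,-0.002,-334.2,44.6,-5,20]]' 45
python3 -c "
from h import *
to(524.6,-27,89.4,.08)"
```

```text
time_s: 40.9
tcp_pos: [524.5, -27.3, 92.3]
eef_rot: [0.0, 0.678, 0.735, 0.0]
ft_force: [-0.2, -0.2, -2.6]
grip_width: 27.6
grasp_force: 44.7
t 40.9 pos [524.5 -27.3  92.3] yaw 0.0803 tilt [-2.0e-04  1.2e-03 -1.0e+00] -> rows [0.3 0.1 2.9] rz 0.0
```

```bash
python3 -m creep '[[0,0,0,0.3,0,1.5,20],[0,0,0,0.3,0,2.4,20],[0,0,0,0.3,0,2.9,20],[0,0,0,0.3,0,2.9,20]]' 45
```

```text
time_s: 41.4
tcp_pos: [524.3, -26.9, 89.3]
eef_rot: [0.0, 0.678, 0.735, 0.0]
ft_force: [-1.8, 0.5, 1.5]
grip_width: 27.4
grasp_force: 45.2
```

```bash
python3 -m creep '[[0,0,0,0,0,0,35],[0,0,0,0,0,0,46],[0,0,0,0,0,-20,50],[0,0,0,0,0,-50,50],[0,0,0,20,2,-80,50],[0,0,0,60,7,-90,50],[0,0,0,110,14,-90,50],[0,0,0,160,20,-90,50],[0,0,0,210,26,-90,50],[0,0,0,260,32,-90,50],[0,0,0,305,38,-80,50],[0,0,0,330,41.5,-60,50],[0,0,0,338.4,41.5,-35,50],[0,0,0,338.4,41.5,-10,50],[0,0,0,338.4,41.5,6,50],[0,0,0,338.4,41.5,13,50],[0,0,0,338.4,41.5,14,50],[0,0,0,338.4,41.5,14,50],[0,0,0,338.4,41.5,14,50]]' 45
python3 -c "
from h import *
to(538.7,313.7,75,.08)"
```

```text
time_s: 43.78
tcp_pos: [538.9, 313.9, 75.7]
eef_rot: [0.0, 0.678, 0.735, 0.001]
ft_force: [0.4, -0.7, 0.3]
grip_width: 50.3
grasp_force: 0.0
t 43.77 pos [538.9 313.9  75.7] yaw 0.08 tilt [ 8.0e-04  1.5e-03 -1.0e+00] -> rows [-0.1 -0.2  0.7] rz 0.0
```

```bash
python3 -m creep '[[0,0,0,0,-0.2,0.7,38],[0,0,0,0,-0.2,0.7,25],[0,0,0,0,-0.2,0.7,20],[0,0,0,0,-0.2,0.7,20]]' 45
python3 -c "
from h import *
to(518,41.1,77,.08)"
```

```text
time_s: 44.28
tcp_pos: [538.6, 313.8, 74.5]
eef_rot: [0.0, 0.678, 0.735, 0.001]
ft_force: [-0.0, 0.4, 2.1]
grip_width: 27.2
grasp_force: 44.4
t 44.27 pos [538.6 313.8  74.5] yaw 0.0801 tilt [ 3.0e-04  1.1e-03 -1.0e+00] -> rows [-270.2  -42.3   -2.6] rz 0.0
```

```bash
python3 -m creep '[[0,0,0,0,0,-8,20],[0,0,0,0,0,-25,20],[0,0,0,0,0,-50,20],[0,0,0,-12,-2,-70,20],[0,0,0,-45,-7,-82,20],[0,0,0,-85,-13,-82,20],[0,0,0,-130,-20,-82,20],[0,0,0,-175,-27,-82,20],[0,0,0,-215,-34,-82,20],[0,0,0,-245,-39,-78,20],[0,0,0,-263,-42.3,-65,20],[0,0,0,-270.2,-42.3,-45,20],[0,0,0,-270.2,-42.3,-25,20],[0,0,0,-270.2,-42.3,-12,20],[0,0,0,-270.2,-42.3,-6,20],[0,0,0,-270.2,-42.3,-5,20],[0,0,0,-270.2,-42.3,-5,20]]' 45
python3 -c "
from h import *
to(518,41.1,77,.08)"
```

```text
time_s: 46.4
tcp_pos: [518.1, 41.0, 79.7]
eef_rot: [0.0, 0.678, 0.735, 0.0]
ft_force: [0.5, 0.7, -2.2]
grip_width: 27.5
grasp_force: 44.5
t 46.4 pos [518.1  41.   79.7] yaw 0.0803 tilt [ 0.      0.0012 -1.    ] -> rows [ 0.1 -0.1  2.7] rz 0.0
```

```bash
python3 -m creep '[[0,0,0,0,0,1.5,20],[0,0,0,0,0,2.4,20],[0,0,0,0,0,2.9,20],[0,0,0,0,0,2.9,20]]' 45
```

```text
time_s: 46.9
tcp_pos: [517.7, 40.9, 76.5]
eef_rot: [0.0, 0.678, 0.735, 0.0]
ft_force: [-0.2, 0.1, 0.5]
grip_width: 27.6
grasp_force: 44.8
```

```bash
python3 -m creep '[[0,0,0,0,0,0.2,34],[0,0,0,0,0,0.2,44],[0,0,0,0,0,-10,50],[0,0,0,0,0,-40,50],[0,0,0,0,0,-90,50],[0,0,0,30,0,-130,50],[0,0,0,80,0,-140,50],[0,0,0,140,0,-140,50],[0,0,0,200,0,-140,50],[0,0,0,260,0,-140,50],[0,0,0,310,0,-140,50],[0,0,0,330,0,-140,50],[0,0,0,330,0,-140,50],[0,0,0,330,0,-140,50]]' 45
python3 - <<'E'
from h import *
T0=cv2.imread("pics/top0.png")[:,:,::-1];T=capture("top")
cv2.imwrite("pics/final.png",np.hstack([T0[170:360,200:500],T[170:360,200:500]])[:,:,::-1])
g0,g=[cv2.cvtColor(np.ascontiguousarray(t),cv2.COLOR_RGB2GRAY) for t in(T0,T)]
for n,(x,y,z,h) in {"round":(518,40.7,113,13),"square":(523.4,-27.9,125,13),"slab":(527.7,-92.4,99,13),"timer":(365.8,-64.9,20,20),"beaker":(791,-111.6,80,18),"orange":(382,66,120,18),"yellow":(663,158,108,16)}.items():
    u,v=proj("top",[(x,y,z)])[0].astype(int);t=g0[v-h:v+h,u-h:u+h];r=cv2.matchTemplate(g[v-h-10:v+h+10,u-h-10:u+h+10],t,5);_,s,_,l=cv2.minMaxLoc(r);print(n,"shift px",l[0]-10,l[1]-10,round(s,3))
u,v=235,132;t=g0[110:150,200:265];r=cv2.matchTemplate(g[100:160,190:275],t,5);print("rack",cv2.minMaxLoc(r)[1::2])
T=g;m,ce,a=blob((T>175).astype(np.uint8),(440,230,505,318));print(a,rect("top",cv2.morphologyEx(m,3,np.ones((9,9))),50))
print(bot.get_state()["time_s"],bot.get_state()["grip_width"])
E
```

```text
time_s: 48.65
tcp_pos: [492.4, 366.6, 216.8]
eef_rot: [0.001, 0.68, 0.733, -0.0]
ft_force: [0.8, -0.5, -0.1]
grip_width: 49.9
grasp_force: 0.0
round shift px 0 0 0.996
square shift px 0 0 0.9
slab shift px 0 0 0.992
timer shift px 0 0 0.998
beaker shift px 0 0 0.994
orange shift px 0 0 0.995
yellow shift px 0 0 0.997
rack (0.9985326528549194, (10, 10))
810 ((472.88818359375, -317.52227783203125), (109.82826232910156, 39.97892761230469), 4.324521064758301)
48.7 49.75705379590799
```

Every bottle and bystander matches its starting position to within a pixel, and the block is flat in the cradle. I'm handing the job in.

```bash
python3 -c "
from bench import bot
print(bot.sign_off())"
```

```text
the job is handed in; nothing more can be done
None
```

The job is handed in at about 49 s of 138 s: the block lies flat in the cradle, and the three bottles stand back where they were, matching the first top view to the pixel along with the beaker, tube rack and timer.

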